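Hold the drive hub on the spindle flat of a lapping machine

ROBOT

A 7-joint arm with a two-finger parallel gripper is mounted at the origin on the work surface. World frame = base frame: x ahead of the robot, y to its left, z up, the work surface at z = 0. Lengths are in mm, angles in degrees, forces in N, time in s.
With the tool pointing down it reaches from about 425 to 875 mm from the base axis. Payload 9.9 kg.
Tool frame: the origin (TCP) lies on the mounting face of the last link; the fingertips stand 173 mm ahead of it and the grasp point (between the pads) lies 155 mm ahead of it; z points along the fingers, y is the line along which they close (so a half turn about z gives the same grasp; the last joint's range is limited). The gripper opens to 85 mm and grips with 20 to 120 N. Pads are 22 mm wide; open, the fingers measure 114 mm over their backs; the gripper's body (76 mm by 85 mm) begins 54 mm behind the grasp point. The pads swing forward as they close: fully open they stand 13 mm farther back than shut.
Start: joints at [62.922, 32.985, 1.427, 82.34, -0.859, 64.687, -3.237], TCP at [255.883, -624.626, 404.689] pointing down, gripper open.
Joint ranges: [-157.87, 157.87], [-19.46, 123.44], [-87.15, 90], [11.01, 140.99], [-62.26, 242.26], [9.8, 113.94], [-161.44, 161.44]. Speed limits (degrees/s): [127.2, 127.2, 172.46, 172.46, 180, 180, 180].

INTERFACE

Orientations are given as a 3x3 rotation matrix whose columns are the frame's x, y, z axes.
In Python, from rig import state, read_camera, close_job gives the robot as it stands.
- The arm moves only by the shell command python3 -m pendant 'ROWS' [OPENING] [FORCE]. ROWS is JSON, a list of rows, each a list of 2 entries, a list of its own where there are three numbers: the shift along the tool's x, y, z in cm, then the turn, a rotation vector about the tool's x, y, z in degrees. In form: [[[x, y, z], [wx, wy, wz]], ...]. A call has 1 to 20 rows; each row is the pose to reach, as a shift and turn from the pose commanded when the call began, along the tool's axes at that moment; what a row does not reach only later rows make up. A row lasts 1/12 s, in which the tool goes at most 41.7 mm and 7.16 degrees, less where a joint would pass 70% of its speed; a pose out of reach is approached as far as the arm can. A call with a gripper value outside its range is refused whole. OPENING is the opening in per cent of the stroke, from 0 (shut) to 100 (fully open), set as the call begins (- or left out, the last holds). The fingers move at their own pace and stop on an object; FORCE is the grip in N (left out, the last holds). Time passes only in rows, so rows that repeat a pose let the fingers close. It gives the time, the measured TCP pose, the force, the opening and the grip force at its end, in the units of the state.
- state(): the state, without advancing time (a new reading comes with each control period).
- read_camera(name): name is "side" or "top" or "wrist"; returns a dict with "pixels" (420x560x3 uint8, blue, green, red), "fx", "fy", "cx", "cy" (pixels), "rvec" (rotation vector, rad) and "tvec" (3), from world to camera coordinates, as OpenCV has them; the wrist camera has in their place "T_tool_cam" (4x4, takes a point from camera to tool coordinates, whose origin is the TCP and whose axes are the flange's). Camera axes: x right, y down, z forward; pixel columns grow to the right and rows downward; lengths in mm; the calibration is good to about 2 mm. A picture is of the moment at which its call begins: read the wrist's pose just before it. There is no depth.
- close_job(): hands the job in; it is judged then, once.
The state is a dict: "time": time; "qpos": joint angles; "qd": joint speeds; "joint_efforts": joint torques, N m; "tool_pos": TCP position; "ee_rot": TCP orientation; "wrist_force": force on the tool from outside, world axes, zero at the start; "ft_torque": the same for the moment, N m; "gripper_width": finger opening in mm; "grasp_force": force on a finger pad.
Only numpy, scipy, OpenCV 4.12 (cv2) and the standard library are available. Lean on these libraries where they do the work, as an engineer would, in place of code of your own. Each camera call takes 0.05 s, during which the arm holds its last target. There are 200 camera calls.

TASK

I am refitting the drive hub on the graver-lapping machine. First take the bare spindle between the fingers with a fingertip lying on its ground flat, and turn it until the flat looks straight to the front of the machine, where the control panel is. Then pick up the aluminium hub, slide it down over the spindle with its brass set-screw on the flat until it sits fully on the shoulder, and finish still gripping the hub and pressing it down there, fingers off the screw, so that I can tighten the screw from the front; leave the other things on the bench where they are.

Things in the scene. Friction and masses are not known exactly. Their poses are not given: they have to be found in the camera images.
- machine: Grey bench-top lapping machine, fixed, 200 deep x 170 wide, flat top at 78 mm. Origin on the bench under the spindle axis, z up; +x points to its front: the sloping black control panel (knob, red switch) 80 to 115 mm from the axis; back 85 mm behind it. A steel tool post 12 mm thick (collar 22) stands at x -62, y +62 mm, top 146 mm above the bench; all else is lower than the shoulder.
- spindle: Dark steel upright spindle, 18 mm diameter, turns without end about its axis with light drag (0.03 N m; stays where left). It rises 50 mm from a round shoulder of 34 mm diameter; top 3 mm chamfered. Origin on the axis on the shoulder's top face, 92 mm above the bench; z up, +x out of its flat. Below: bearing cover 60 mm diameter, top at 86 mm, drip plate, top at 80 mm.
- flat: Bright ground flat on the spindle for the set-screw: a plane 6 mm from the axis (spindle 15 mm across it instead of 18), 13 mm wide, all along the spindle. Origin in the middle of the face, 23.5 mm above the shoulder; +x straight out of the flat, z up. It turns with the spindle. On the spindle's bright end a red paint mark, 5 mm long, lies between the axis and the flat.
- shoulder: The round shoulder at the foot of the spindle that the hub sits on, 34 mm diameter, 6 mm high. Origin and axes as the spindle's: centre of its top face. It turns with the spindle.
- hub: Loose plain aluminium drive hub (set-screw collar), 38 mm outside diameter, 32 mm high, through bore 19 mm, about 0.11 kg, standing upright on the bench. Origin at the centre of its underside, on the bore axis, z up; +x points towards its set-screw. A dark witness line on its top face runs from the bore to the rim above the screw.
- screw: Brass set-screw of the hub, 6 mm thick, backed out: runs along the hub's +x, 12 mm above its underside, from 7 to 24 mm from the bore axis, so it stands 5 mm out of the hub's side and 2.5 mm into the bore; the hub only goes down the spindle with the screw over the flat (within about 15 degrees). Origin on the bore axis, axes as the hub's.
- lap_disc: Bystander: steel lap disc lying flat, 125 mm diameter, 6 mm thick, grey-green face. Origin at the centre of its underside.
- nut: Bystander: knurled brass clamping nut, 30 mm diameter, 14 mm high. Origin at the centre of its underside.
- hex_key: Bystander: L-shaped dark steel hex key lying flat, 90 by 35 mm, 5 mm thick. Origin on the bench inside the L.
- case: Bystander: closed blue plastic case, 76 by 70 by 27 mm. Origin at the centre of its underside.

How it is judged (in metres and radians):
On the way, in this order (a step that is already met when the one before it is completed fails the run):
1. a finger lies on the flat of the bare spindle and the flat looks to the front of the machine, within 0.25 rad (contact force between the fingers and flat above 1 N and angle between the x axis of flat and the x axis of machine, either way round below 0.25 rad and x of flat in the frame of machine above 0 m and height (world z) of hub below 0.01 m), for 0.2 s.
2. the hub is held clear of the bench (contact force between the fingers and hub above 2 N and height (world z) of hub above 0.04 m), for 0.2 s.
At the end, for the whole second after the job is handed in: Hub on the spindle, underside within 2 mm of the shoulder, set-screw over the flat within 0.25 rad, flat to the machine front within 0.3 rad; fingers still grip the hub (over 3 N), press it on the shoulder (over 3 N, more than its weight) and keep off the screw (horizontal distance between hub and spindle below 0.003 m and z of hub in the frame of spindle between -0.003 and 0.002 m and angle between hub's own z axis and vertical below 0.08 rad and angle between the x axis of hub and the x axis of flat, either way round below 0.25 rad and x of flat in the frame of hub above 0 m and angle between the x axis of flat and the x axis of machine, either way round below 0.3 rad and x of flat in the frame of machine above 0 m and contact force between the fingers and hub above 3 N and contact force between hub and shoulder above 3 N and contact force between the fingers and screw below 0.5 N); the arm keeps its last pose, push and grip.
It fails at once if a bystander (lap disc, nut, hex key or case) is moved more than 25 mm (distance of any of lap_disc, nut, hex_key, case from where it was at the start of the episode above 0.025 m).
It also fails if it takes over 67 s, if anything falls off the work surface, if the arm or the gripper's body presses on something with over 40 N, if the wrist force passes 120 N, or if a joint passes its speed limit or range.

## Working session

There is one attempt and no reset: what is moved stays moved. The work goes in short steps, Python scripts to look and compute and a shell command to move; the robot and the scene stay as the last step left them, time stands still between calls to the robot, and variables do not carry over. Pictures are saved under pics/ and viewed, at most 10 in all, crops included, and the job is handed in when it is done.

```bash
mkdir -p pics; ls
cat > h.py <<'E'
import numpy as np,cv2
from rig import state,read_camera,close_job
def cam(n):
    s=state();c=read_camera(n)
    K=np.array([[c['fx'],0,c['cx']],[0,c['fy'],c['cy']],[0,0,1.]])
    if n=='wrist':
        T=np.eye(4);T[:3,:3]=np.array(s['ee_rot']);T[:3,3]=s['tool_pos']
        M=T@np.array(c['T_tool_cam']);R=M[:3,:3].T;t=-R@M[:3,3]
    else:
        R=cv2.Rodrigues(np.array(c['rvec'],float))[0];t=np.array(c['tvec'],float).ravel()
    return np.array(c['pixels']),K,R,t
def ray(K,R,t,u,v,z):
    d=R.T@np.linalg.inv(K)@np.array([u,v,1.]);o=-R.T@t
    return o+d*(z-o[2])/d[2]
def proj(K,R,t,p):
    q=K@(R@np.array(p,float)+t);return q[:2]/q[2]
E
python3 - <<'E'
from h import *
import pickle
d={}
for n in ['side','top','wrist']:
    d[n]=cam(n);cv2.imwrite(f'pics/{n}0.png',d[n][0])
    print(n,-d[n][2].T@d[n][3],d[n][2][2])
pickle.dump(d,open('d0.pkl','wb'))
s=state();print(s['time'],np.round(s['ee_rot'],3),s['gripper_width'])
E
```

```text
pics
side [ 424.13406009 1152.51902452  940.59728958] [ 0.14555715 -0.7933697  -0.59108176]
top [ 367.28781708  -18.70500911 1590.92935513] [ 0.16301502  0.01307082 -0.986537  ]
wrist [ 320.63765672 -596.19436988  374.11342515] [-0.25577337 -0.10221997 -0.96131736]
0.15 [[ 0.925  0.379 -0.001]
 [ 0.379 -0.925  0.001]
 [-0.    -0.001 -1.   ]] 85.47613518857557
```

View pics/top0.png

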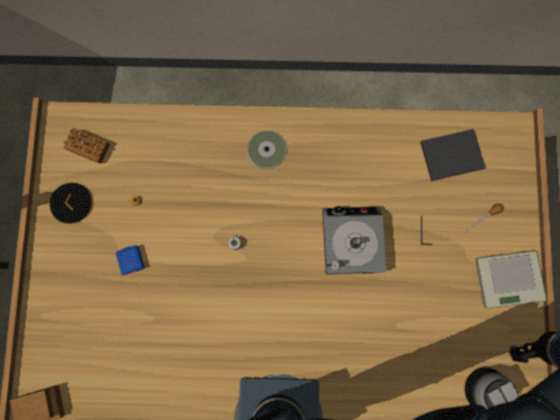

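View pics/side0.png

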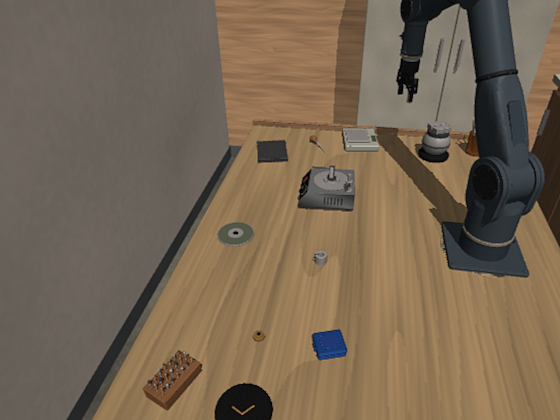

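The top view shows the machine at about (355,240) with its panel at the top (world +x), the hub at (235,242), disc (267,149), nut (137,200), case (130,260) and hex key (423,230). The side view shows the spindle at (331,175) and the hub at (320,257).

Run:
```python
from h import *
import pickle
d=pickle.load(open('d0.pkl','rb'))
_,K,R,t=d['top']
im=d['top'][0]
for n,u,v,z in [('hub',235,242,32),('panelL',323,211,78),('BL',326,273,78),('BR',386,271,78),('FR',383,210,78),('nut',137,200,14),('key',421,217,0),('disc',267,149,6)]:
    print(n,ray(K,R,t,u,v,z).round(0))
a=cv2.resize(im[195:285,312:402],(540,540),interpolation=cv2.INTER_CUBIC)
b=cv2.resize(im[222:262,215:255],(260,260),interpolation=cv2.INTER_CUBIC)
o=np.zeros((540,800,3),np.uint8);o[:,:540]=a;o[:260,540:]=b
cv2.imwrite('pics/c1.png',o)
```

```text
hub [510. 143.  32.]
panelL [ 603. -116.   78.]
BL [ 423. -127.   78.]
BR [ 433. -299.   78.]
FR [ 610. -291.   78.]
nut [633. 452.  14.]
key [ 604. -422.    0.]
disc [806.  57.   6.]
```

View pics/c1.png

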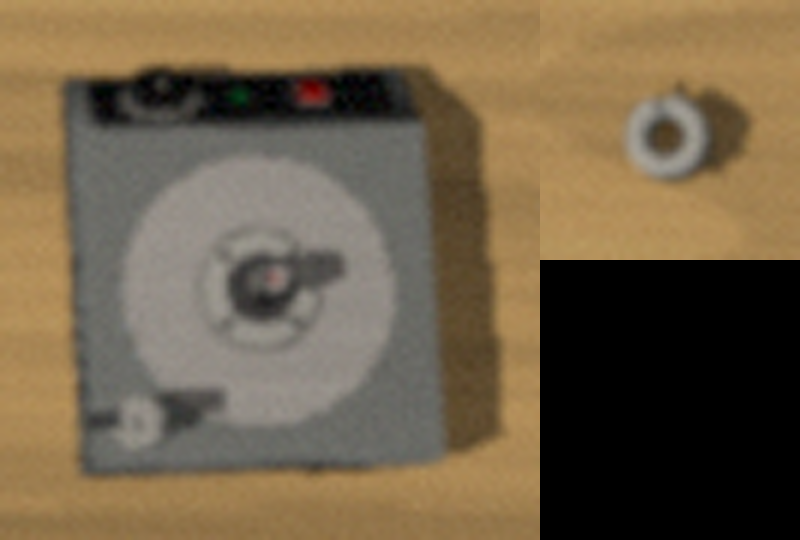

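The crop shows the spindle end at (268,278) with the red mark right of and above its centre. The tool post is at lower left, and the hub's witness line points up and slightly right.

Run:
```python
from h import *
import pickle
d=pickle.load(open('d0.pkl','rb'))
_,K,R,t=d['top']
p=ray(K,R,t,356.4,241.3,142);print(p)
s=state();print((np.array(s['ee_rot']).T@(p-np.array(s['tool_pos'])))/10, s['wrist_force'])
```

```text
[ 509.91095533 -205.68118664  142.        ]
[ 39.39269206 -29.09368426  26.23823505] [ 0.02588193 -0.25155598 -0.11418695]
```

```bash
python3 -m pendant '[[[3,-2,0],[0,0,0]],[[6,-4.5,0],[0,0,0]],[[9,-6.7,0],[0,0,0]],[[12,-9,0],[0,0,0]],[[15,-11,0],[0,0,0]],[[18,-13.3,0],[0,0,0]],[[21,-15.5,0],[0,0,0]],[[24,-17.7,0],[0,0,0]],[[27,-20,0],[0,0,0]],[[30,-22.2,0],[0,0,0]],[[33,-24.4,0],[0,0,0]],[[36,-26.6,0],[0,0,0]],[[38,-28,0],[0,0,0]],[[39.4,-29.1,0],[0,0,0]],[[39.4,-29.1,0],[0,0,0]],[[39.4,-29.1,0],[0,0,0]],[[39.4,-29.1,0],[0,0,0]]]'
python3 - <<'E'
from h import *
import pickle
d=cam('wrist');pickle.dump(d,open('d1.pkl','wb'))
im,K,R,t=d
print(proj(K,R,t,[510,-206,142]),proj(K,R,t,[530,-206,142]))
cv2.imwrite('pics/w1.png',im);s=state();print(s['time'],s['tool_pos'],s['qpos'])
E
```

```text
time: 1.57
tool_pos: [509.7, -206.8, 404.5]
ee_rot: [[0.926, 0.378, -0.001], [0.378, -0.926, -0.0], [-0.001, 0.0, -1.0]]
wrist_force: [-0.5, -0.7, 0.0]
gripper_width: 85.3
grasp_force: 0.0
[282.1836188  208.60047817] [292.61115145 184.22112106]
1.6167 [ 509.51772674 -207.16116206  404.60330037] [ 19.35457287  22.31072725  -3.04129104 101.41372391   1.43507698
  56.33673505 -52.07794349]
```

View pics/w1.png

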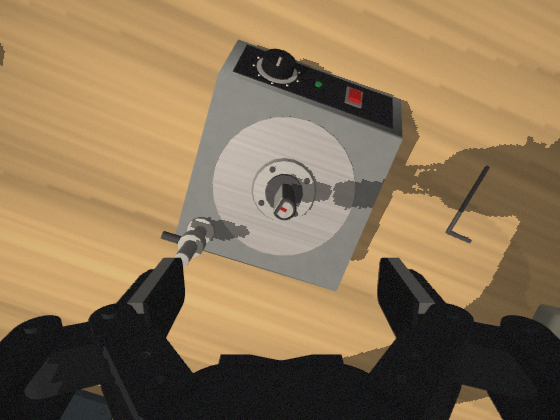

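The wrist view shows the spindle end near (286,208) with the red mark at (283,211), the machine square and the tool post at (195,235). I'll zoom in and measure.

```bash
cat >> h.py <<'E'
def flat(d,z=142,c=(284,208),r=22):
    im,K,R,t=d;b=im.astype(int);yy,xx=np.mgrid[:420,:560]
    near=(abs(xx-c[0])<r)&(abs(yy-c[1])<r)
    red=near&(b[...,2]-b[...,1]>50)&(b[...,2]-b[...,0]>40)
    v,u=np.nonzero(red);P=np.array([ray(K,R,t,a,e,z)[:2] for a,e in zip(u,v)])
    return len(P),(u.mean(),v.mean()),P.mean(0),P
E
python3 - <<'E'
from h import *
import pickle
d=pickle.load(open('d1.pkl','rb'))
im,K,R,t=d
n,uv,m,P=flat(d);print(n,uv,m)
w,V=np.linalg.eigh(np.cov(P.T));print(w,V[:,1])
# machine yaw from panel/top edges (z=78): rear & side edges
for a,b in [((239,42),(178,238)),((178,238),(338,290)),((338,290),(401,136))]:
    A=ray(K,R,t,*a,78);B=ray(K,R,t,*b,78);print((A-B)[:2],A[:2])
g=im[183:238,255:315];cv2.imwrite('pics/c2.png',cv2.resize(g,None,fx=10,fy=10,interpolation=cv2.INTER_CUBIC))
E
```

```text
24 (np.float64(283.0), np.float64(209.25)) [ 509.76217518 -206.75399436]
[0.6472078  2.19072959] [0.11815178 0.99299555]
[185.44184744   5.01507302] [ 611.73762605 -126.03242625]
[ -7.23025192 168.10214843] [ 426.29577861 -131.04749927]
[-161.15278245  -13.30042755] [ 433.52603053 -299.1496477 ]
```

View pics/c2.png

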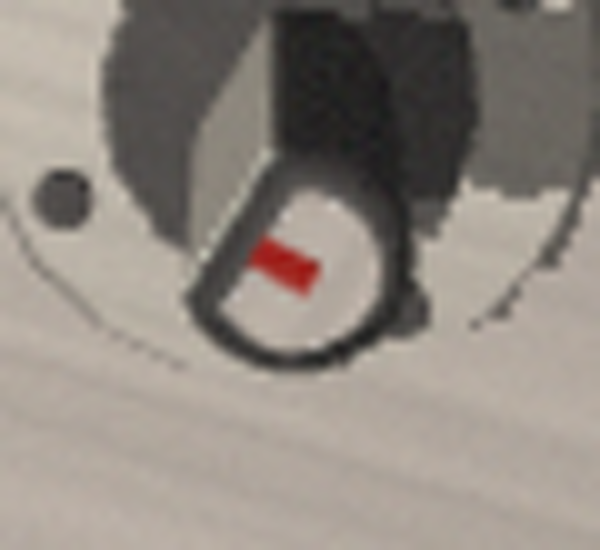

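The crop shows the flat facing image left/up, with the mark running from the axis near (315,277) out to the flat. So the flat's yaw is about +83° and it has to turn about -80°.

Run:
```python
from h import *
import pickle
d=pickle.load(open('d1.pkl','rb'));im,K,R,t=d
c=lambda x,y,z:ray(K,R,t,255+x/10-.5,183+y/10-.5,z)[:2]
print('axis',c(314,275,142),'circ',c(303,268,141))
e=c(275,155,139)-c(190,295,139);print('edge',e,np.degrees(np.arctan2(-e[0],e[1])))
a=c(258,250,142)-c(315,278,142);print('mark',np.degrees(np.arctan2(a[1],a[0])))
s=state();Rt=np.array(s['ee_rot']);y=Rt[:,1];print('tool y yaw',np.degrees(np.arctan2(y[1],y[0])))
n=np.array([np.cos(np.radians(84)),np.sin(np.radians(84))])
for ax in [c(314,275,142)]:
    p=np.r_[ax-1.5*n,273.];print((Rt.T@(p-s['tool_pos']))/10)
```

```text
axis [ 510.0393542  -208.97112416] circ [ 509.95662385 -208.13273201]
edge [12.5424296  -1.79544897] -98.14654632288703
mark 85.07764902022355
tool y yaw -67.82241643038816
[-0.08066282  0.31582444 13.16048561]
```

```bash
python3 -m pendant '[[[0,0.1,0],[0,0,6]],[[0,0.2,0],[0,0,12]],[[-0.1,0.3,0],[0,0,18]],[[-0.1,0.3,1],[0,0,24]],[[-0.1,0.3,3],[0,0,28.5]],[[-0.1,0.3,5],[0,0,28.5]],[[-0.1,0.3,7],[0,0,28.5]],[[-0.1,0.3,9],[0,0,28.5]],[[-0.1,0.3,11],[0,0,28.5]],[[-0.1,0.3,12.4],[0,0,28.5]],[[-0.1,0.3,13.2],[0,0,28.5]],[[-0.1,0.3,13.2],[0,0,28.5]]]' 50 30
python3 - <<'E'
from h import *
d=cam('wrist');cv2.imwrite('pics/w2.png',d[0])
_,K,R,t=d
print(proj(K,R,t,[510,-208.8,142]),flat(d,c=(285,265),r=70)[1:3])
E
```

```text
time: 2.62
tool_pos: [509.5, -210.0, 271.3]
ee_rot: [[0.994, -0.11, -0.003], [-0.11, -0.994, 0.0], [-0.003, -0.0, -1.0]]
wrist_force: [-0.0, 0.3, 0.7]
gripper_width: 42.8
grasp_force: 0.0
[282.43157307 315.74375641] ((np.float64(276.13592233009706), np.float64(318.0)), array([ 509.33063279, -206.50148108]))
```

View pics/w2.png

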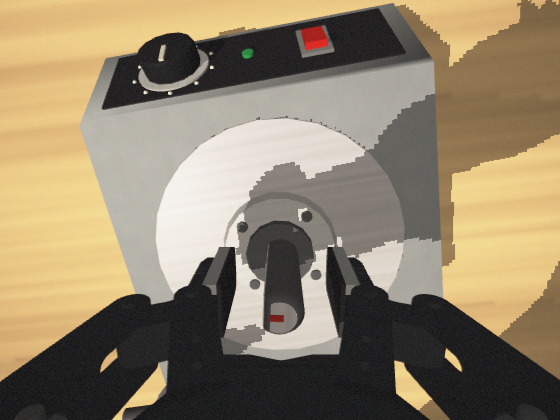

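The spindle end is at (283,318) between the pads, and the mark points straight at the left pad, so I can close.

```bash
python3 -m pendant '[[[0,0,0],[0,0,0]],[[0,0,0],[0,0,0]],[[0,0,0],[0,0,0]],[[0,0,0],[0,0,0]],[[0,0,0],[0,0,0]],[[0,0,0],[0,0,0]],[[0,0,0],[0,0,0]],[[0,0,0],[0,0,0]],[[0,0,0],[0,0,0]],[[0,0,0],[0,0,0]]]' 0 30
```

```text
time: 3.5
tool_pos: [510.4, -210.6, 273.9]
ee_rot: [[0.994, -0.11, 0.002], [-0.11, -0.994, -0.002], [0.002, 0.002, -1.0]]
wrist_force: [-1.6, -6.0, 1.3]
gripper_width: 14.3
grasp_force: 30.9
```

```bash
python3 -m pendant '[[[0,0,0],[0,0,5]],[[-0.02,0.04,0],[0,0,11]],[[-0.03,0.03,0],[0,0,17]],[[-0.04,0.02,0],[0,0,23]],[[-0.06,0.01,0],[0,0,29]],[[-0.07,0,0],[0,0,35]],[[-0.08,-0.01,0],[0,0,41]],[[-0.09,-0.02,0],[0,0,47]],[[-0.1,-0.03,0],[0,0,53]],[[-0.11,-0.04,0],[0,0,59]],[[-0.12,-0.05,0],[0,0,65]],[[-0.13,-0.06,0],[0,0,71]],[[-0.14,-0.07,0],[0,0,77]],[[-0.15,-0.08,0],[0,0,81]],[[-0.15,-0.08,0],[0,0,81]],[[-0.15,-0.08,0],[0,0,81]],[[-0.15,-0.08,0],[0,0,81]],[[-0.15,-0.08,0],[0,0,81]]]'
python3 - <<'E'
from h import *
d=cam('wrist');cv2.imwrite('pics/w3.png',d[0]);s=state();print(s['qpos'],np.degrees(np.arctan2(*np.array(s['ee_rot'])[[1,0],1])))
E
```

```text
time: 5.0
tool_pos: [508.6, -209.9, 273.9]
ee_rot: [[0.047, -0.999, 0.002], [-0.999, -0.047, -0.002], [0.003, -0.002, -1.0]]
wrist_force: [-2.2, -6.6, 4.2]
gripper_width: 14.6
grasp_force: 31.9
[-1.63875634e-02  3.42036461e+01  2.70754477e+01  1.11000117e+02
 -2.32787982e+01  4.00501154e+01 -1.36221045e+02] -177.3136939050736
```

View pics/w3.png

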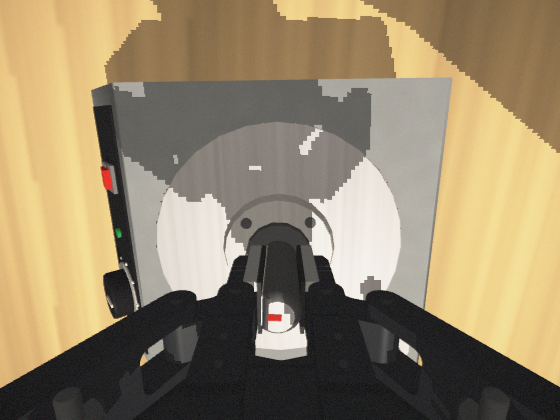

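The flat's mark now points at image left (275,318), towards the panel, so step 1 is held. Next I release, lift and go over the hub.

```bash
python3 -m pendant '[[[0,0,0],[0,0,0]],[[0,0,0],[0,0,0]],[[0,0,0],[0,0,0]],[[0,0,0],[0,0,0]],[[0,0,0],[0,0,0]],[[0,0,-1],[0,0,0]],[[0,0,-4],[0,0,0]],[[0,0,-8],[0,0,0]],[[0,0,-11],[0,0,0]],[[0,0,-12],[0,0,0]]]' 60 30
python3 -m pendant '[[[-2,0,0],[0,0,-6]],[[-5,0,0],[0,0,-12]],[[-8,-0.2,0],[0,0,-18]],[[-11,-0.4,0],[0,0,-24]],[[-14,-0.6,0],[0,0,-30]],[[-17,-0.8,0],[0,0,-36]],[[-20,-1,0],[0,0,-42]],[[-23,-1.2,0],[0,0,-48]],[[-26,-1.4,0],[0,0,-54]],[[-29,-1.6,1],[0,0,-60]],[[-32,-1.7,3],[0,0,-66]],[[-34,-1.8,5],[0,0,-70]],[[-35.3,-1.8,7],[0,0,-72]],[[-35.3,-1.8,7],[0,0,-72]],[[-35.3,-1.8,7],[0,0,-72]],[[-35.3,-1.8,7],[0,0,-72]]]'
python3 - <<'E'
from h import *
import pickle
d=cam('wrist');pickle.dump(d,open('d4.pkl','wb'));cv2.imwrite('pics/w4.png',d[0])
im,K,R,t=d;print(proj(K,R,t,[510,143,32]),state()['qpos'])
t2=cam('top');pickle.dump(t2,open('t4.pkl','wb'))
E
```

```text
time: 5.88
tool_pos: [509.3, -209.1, 397.8]
ee_rot: [[0.048, -0.999, 0.006], [-0.999, -0.048, -0.002], [0.002, -0.006, -1.0]]
wrist_force: [0.8, -0.3, -0.2]
gripper_width: 51.2
grasp_force: 0.0
time: 7.22
tool_pos: [510.2, 144.1, 323.6]
ee_rot: [[0.964, -0.265, 0.001], [-0.265, -0.964, -0.001], [0.001, 0.0, -1.0]]
wrist_force: [0.0, -0.1, 0.3]
gripper_width: 51.4
grasp_force: 0.0
[284.23330512 198.14383882] [ -28.00745506   26.44263069   10.38955652  110.5374463    -6.63360216
   43.51129372 -119.25902093]
```

View pics/w4.png

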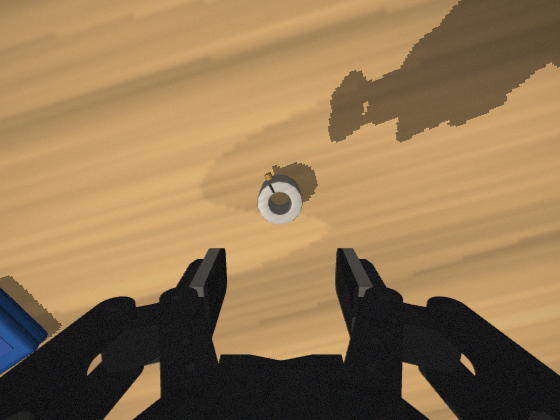

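The hub's top ring is centred near (280,202), with the witness line and the brass screw up-left at (268,177).

Run:
```python
from h import *
import pickle
d=pickle.load(open('d4.pkl','rb'));im,K,R,t=d
sub=im[165:235,245:320];hsv=cv2.cvtColor(sub,cv2.COLOR_BGR2HSV)
m=((hsv[...,1]<60)&(hsv[...,2]>140)).astype(np.uint8)
c=max(cv2.findContours(m,cv2.RETR_EXTERNAL,cv2.CHAIN_APPROX_NONE)[0],key=cv2.contourArea)
h=cv2.convexHull(c)
(u,v),ax,an=cv2.fitEllipse(h);print(u+245,v+165,ax)
C=ray(K,R,t,u+245,v+165,32);print('centre',C)
# dark line pixels on the ring
yy,xx=np.mgrid[165:235,245:320]
P=np.array([[ray(K,R,t,a,b,32)[:2] for a in range(245,320)] for b in range(165,235)])-C[:2]
r=np.hypot(P[...,0],P[...,1]);k=(r>11.5)&(r<17)&(sub.max(-1)<110)
ang=np.degrees(np.arctan2(P[...,1],P[...,0]));print('line',k.sum(),np.median(ang[k]),np.sort(ang[k]).round())
b=(hsv[...,0]>12)&(hsv[...,0]<28)&(hsv[...,1]>150)&(r<36)&(r>20);print('screw',b.sum())
if b.sum():
    q=ray(K,R,t,xx[b].mean(),yy[b].mean(),13)-C;print(np.degrees(np.arctan2(q[1],q[0])),q)
s=state();print((np.array(s['ee_rot']).T@(C-s['tool_pos']))/10)
cv2.imwrite('pics/c4.png',cv2.resize(sub,None,fx=8,fy=8,interpolation=cv2.INTER_CUBIC))
```

```text
279.35253143310547 202.66410446166992 (41.85921096801758, 43.774532318115234)
centre [507.32436102 147.93405241  32.        ]
line 15 11.952574612433287 [ 9.  9. 10. 10. 10. 12. 12. 12. 13. 13. 14. 14. 15. 15. 16.]
screw 37
12.050650644652482 [ 20.43669268   4.36283939 -19.        ]
[-0.44962331 -0.28985571 29.19895312]
```

View pics/c4.png

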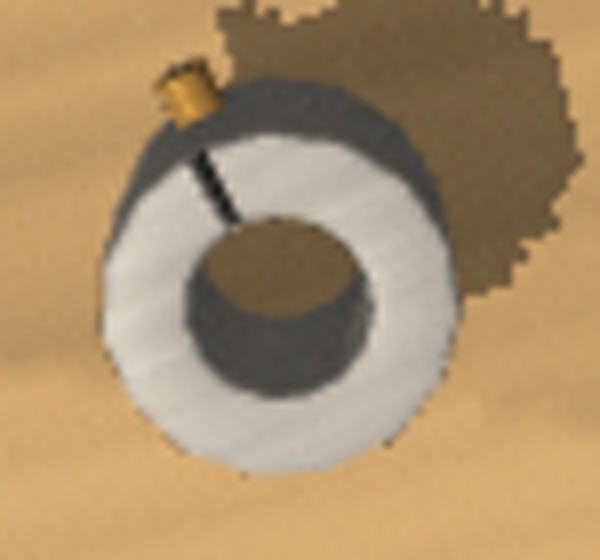

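The witness line and the screw agree on a hub yaw of +12°. I need to turn the tool -27° about its z and go down.

```bash
python3 -m pendant '[[[-0.2,-0.1,0],[0,0,-6]],[[-0.4,-0.2,1],[0,0,-12]],[[-0.45,-0.3,3],[0,0,-18]],[[-0.45,-0.3,5],[0,0,-24]],[[-0.45,-0.3,7],[0,0,-27]],[[-0.45,-0.3,9],[0,0,-27]],[[-0.45,-0.3,11],[0,0,-27]],[[-0.45,-0.3,13],[0,0,-27]],[[-0.45,-0.3,13.8],[0,0,-27]],[[-0.45,-0.3,14.2],[0,0,-27]],[[-0.45,-0.3,14.2],[0,0,-27]],[[-0.45,-0.3,14.2],[0,0,-27]]]' 70 40
python3 -m pendant '[[[0,0,0],[0,0,0]],[[0,0,0],[0,0,0]],[[0,0,0],[0,0,0]],[[0,0,0],[0,0,0]],[[0,0,0],[0,0,0]],[[0,0,0],[0,0,0]],[[0,0,0],[0,0,0]],[[0,0,0],[0,0,0]]]' 0 40
```

```text
time: 8.32
tool_pos: [506.8, 149.2, 181.7]
ee_rot: [[0.979, 0.203, 0.001], [0.203, -0.979, 0.0], [0.001, 0.0, -1.0]]
wrist_force: [-0.0, 0.1, -0.4]
gripper_width: 59.9
grasp_force: 0.0
time: 8.98
tool_pos: [506.7, 149.3, 181.9]
ee_rot: [[0.979, 0.204, 0.002], [0.204, -0.979, 0.0], [0.002, -0.0, -1.0]]
wrist_force: [-1.0, -1.4, 7.2]
gripper_width: 35.8
grasp_force: 39.6
```

```bash
python3 -m pendant '[[[0,0,-1],[0,0,0]],[[0,0,-3],[0,0,0]],[[0,0,-6],[0,0,0]],[[0,0,-9],[0,0,0]],[[0,0,-12],[0,0,0]],[[0,0,-15],[0,0,0]],[[0,0,-17],[0,0,0]],[[0,0,-18],[0,0,0]],[[0,0,-18],[0,0,0]]]'
python3 -m pendant '[[[-0.4,2,0],[0,0,1]],[[-1,5,0],[0,0,2]],[[-1.6,8,0],[0,0,3]],[[-2.2,11,0],[0,0,4]],[[-2.8,14,0],[0,0,5]],[[-3.4,17,0],[0,0,6]],[[-4,20,0],[0,0,7]],[[-4.6,23,0],[0,0,8]],[[-5.2,26,0],[0,0,9]],[[-5.8,29,0],[0,0,9.4]],[[-6.3,32,0],[0,0,9.4]],[[-6.8,34,0],[0,0,9.4]],[[-7,35.2,0],[0,0,9.4]],[[-7,35.2,0],[0,0,9.4]],[[-7,35.2,0],[0,0,9.4]],[[-7,35.2,0],[0,0,9.4]]]'
python3 - <<'E'
from h import *
import pickle
d=cam('wrist');pickle.dump(d,open('d5.pkl','wb'));cv2.imwrite('pics/w5.png',d[0])
im,K,R,t=d;print(proj(K,R,t,[510.1,-209.1,142]),state()['tool_pos'])
E
```

```text
time: 9.73
tool_pos: [506.5, 149.4, 363.3]
ee_rot: [[0.979, 0.204, 0.004], [0.204, -0.979, 0.002], [0.004, -0.001, -1.0]]
wrist_force: [0.9, -0.1, -1.4]
gripper_width: 35.3
grasp_force: 40.7
time: 11.07
tool_pos: [509.8, -207.9, 360.0]
ee_rot: [[0.999, 0.043, -0.001], [0.043, -0.999, 0.001], [-0.001, -0.001, -1.0]]
wrist_force: [-0.5, 0.3, -1.5]
gripper_width: 35.7
grasp_force: 40.7
[286.31681996 229.05196992] [ 509.86999125 -207.75242357  360.23871812]
```

View pics/w5.png

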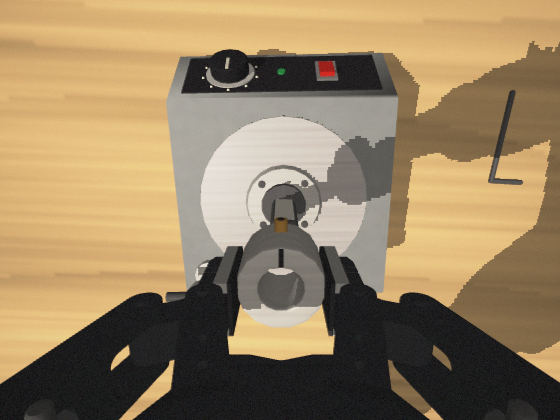

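The hub is held with the screw and witness line straight to the front (screw at (281,225), line at (281,257)), and the spindle's flat at (284,212) faces the same way. Now a numeric check of the bore centre in the hand.

Run:
```python
from h import *
import pickle
d=pickle.load(open('d5.pkl','rb'));im,K,R,t=d
s=state();T=np.array(s['ee_rot']);p=np.array(s['tool_pos'])
w=lambda x,y,z:p+T@np.array([x,y,z])
for q in [(0.3,0,150),(0.3,-9.5,150),(0.3,9.5,150),(9.8,0,150),(-9.2,0,150),(19.3,0,150)]: print(q,proj(K,R,t,w(*q)).round(1))
g=cv2.cvtColor(im,cv2.COLOR_BGR2GRAY)
print('col281',list(g[236:336:2,279]));print('row289',list(g[289,232:332:2]))
print('row275',list(g[275,232:332:2]))
```

```text
(0.3, 0, 150) [284.9 286.9]
(0.3, -9.5, 150) [261.9 286.9]
(0.3, 9.5, 150) [308.  286.9]
(9.8, 0, 150) [285.  265.9]
(-9.2, 0, 150) [284.9 307.1]
(19.3, 0, 150) [285.1 244. ]
col281 [np.uint8(88), np.uint8(88), np.uint8(88), np.uint8(87), np.uint8(91), np.uint8(90), np.uint8(107), np.uint8(41), np.uint8(43), np.uint8(32), np.uint8(38), np.uint8(43), np.uint8(35), np.uint8(37), np.uint8(40), np.uint8(32), np.uint8(199), np.uint8(200), np.uint8(204), np.uint8(194), np.uint8(89), np.uint8(89), np.uint8(87), np.uint8(89), np.uint8(87), np.uint8(86), np.uint8(90), np.uint8(87), np.uint8(88), np.uint8(86), np.uint8(86), np.uint8(88), np.uint8(89), np.uint8(90), np.uint8(86), np.uint8(84), np.uint8(95), np.uint8(165), np.uint8(209), np.uint8(205), np.uint8(208), np.uint8(211), np.uint8(212), np.uint8(211), np.uint8(208), np.uint8(205), np.uint8(198), np.uint8(200), np.uint8(199), np.uint8(202)]
row289 [np.uint8(16), np.uint8(16), np.uint8(23), np.uint8(113), np.uint8(123), np.uint8(120), np.uint8(118), np.uint8(124), np.uint8(121), np.uint8(121), np.uint8(120), np.uint8(120), np.uint8(118),
[... 559 characters left out ...]
(25), np.uint8(21), np.uint8(97), np.uint8(124), np.uint8(126), np.uint8(127), np.uint8(126), np.uint8(128), np.uint8(128), np.uint8(126), np.uint8(127), np.uint8(125), np.uint8(125), np.uint8(123), np.uint8(98), np.uint8(77), np.uint8(86), np.uint8(83), np.uint8(84), np.uint8(87), np.uint8(84), np.uint8(88), np.uint8(82), np.uint8(84), np.uint8(86), np.uint8(83), np.uint8(86), np.uint8(86), np.uint8(85), np.uint8(85), np.uint8(85), np.uint8(82), np.uint8(80), np.uint8(120), np.uint8(123), np.uint8(124), np.uint8(126), np.uint8(127), np.uint8(125), np.uint8(127), np.uint8(123), np.uint8(127), np.uint8(127), np.uint8(125), np.uint8(123), np.uint8(63), np.uint8(24), np.uint8(22), np.uint8(23)]
```

```bash
python3 -m pendant '[[[0,0.1,1],[0,0,0]],[[0,0.14,2],[0,0,0]],[[0,0.14,2.8],[0,0,0]],[[0,0.14,2.8],[0,0,0]],[[0,0.14,3.2],[0,0,0]],[[0,0.14,3.5],[0,0,0]],[[0,0.14,3.8],[0,0,0]],[[0,0.14,4.1],[0,0,0]],[[0,0.14,4.4],[0,0,0]],[[0,0.14,4.4],[0,0,0]],[[0,0.14,4.4],[0,0,0]]]'
```

```text
time: 12.03
tool_pos: [510.0, -210.4, 316.5]
ee_rot: [[0.999, 0.042, 0.0], [0.042, -0.999, 0.001], [0.0, -0.001, -1.0]]
wrist_force: [2.7, 2.8, -4.1]
gripper_width: 35.5
grasp_force: 40.5
```

It has entered the spindle top with low force. Continuing slowly.

```bash
python3 -m pendant '[[[0.03,-0.05,0],[0,0,0]],[[0.03,-0.05,0.3],[0,0,0]],[[0.03,-0.05,0.6],[0,0,0]],[[0.03,-0.05,0.9],[0,0,0]],[[0.03,-0.05,1.2],[0,0,0]],[[0.03,-0.05,1.5],[0,0,0]],[[0.03,-0.05,1.8],[0,0,0]],[[0.03,-0.05,1.8],[0,0,0]]]'
```

```text
time: 12.7
tool_pos: [510.2, -210.2, 298.1]
ee_rot: [[0.999, 0.042, 0.0], [0.042, -0.999, 0.0], [0.0, -0.0, -1.0]]
wrist_force: [3.9, 4.0, -5.0]
gripper_width: 35.6
grasp_force: 40.4
```

```bash
python3 -m pendant '[[[0.03,-0.05,0],[0,0,0]],[[0.03,-0.05,0.4],[0,0,0]],[[0.03,-0.05,0.8],[0,0,0]],[[0.03,-0.05,1.2],[0,0,0]],[[0.03,-0.05,1.6],[0,0,0]],[[0.03,-0.05,1.9],[0,0,0]],[[0.03,-0.05,2.1],[0,0,0]],[[0.03,-0.05,2.2],[0,0,0]],[[0.03,-0.05,2.2],[0,0,0]]]'
```

```text
time: 13.45
tool_pos: [510.2, -209.9, 276.4]
ee_rot: [[0.999, 0.041, -0.0], [0.041, -0.999, 0.0], [-0.0, -0.0, -1.0]]
wrist_force: [3.4, 2.8, -3.0]
gripper_width: 35.6
grasp_force: 40.6
```

Not seated yet; about 2.5 mm to go.

```bash
python3 -m pendant '[[[0.03,-0.03,0.1],[0,0,0]],[[0.03,-0.03,0.2],[0,0,0]],[[0.03,-0.03,0.3],[0,0,0]],[[0.03,-0.03,0.35],[0,0,0]],[[0.03,-0.03,0.35],[0,0,0]],[[0.03,-0.03,0.35],[0,0,0]]]' - 60
```

```text
time: 13.95
tool_pos: [510.2, -209.9, 274.0]
ee_rot: [[0.999, 0.041, 0.0], [0.041, -0.999, -0.0], [0.0, 0.0, -1.0]]
wrist_force: [-1.4, 1.7, 10.2]
gripper_width: 35.2
grasp_force: 66.7
```

```bash
python3 -m pendant '[[[0,0,0.05],[0,0,0]],[[0,0,0.1],[0,0,0]],[[0,0,0.1],[0,0,0]],[[0,0,0.1],[0,0,0]],[[0,0,0.1],[0,0,0]],[[0,0,0.1],[0,0,0]],[[0,0,0.1],[0,0,0]]]'
python3 - <<'E'
from h import *
import pickle
im,K,R,t=d=cam('wrist');s=state();print(s['wrist_force'],s['tool_pos'],s['grasp_force'])
T=np.array(s['ee_rot']);p=np.array(s['tool_pos'])
n,uv,m,P=flat(d,c=(282,320),r=60);print('red',n,uv,m,m-p[:2])
if n: print(np.degrees(np.arctan2(*np.linalg.eigh(np.cov(P.T))[1][[1,0],1])))
hsv=cv2.cvtColor(im,cv2.COLOR_BGR2HSV)
b=(hsv[...,0]>10)&(hsv[...,0]<28)&(hsv[...,1]>120)
v,u=np.nonzero(b[195:260,262:302]);print('brass',len(u),u.mean()+262,v.mean()+195)
g=im[250:270,282-20:282+20].max(-1);print('line cols',262+np.nonzero((g<60))[1].mean())
E
```

```text
time: 14.53
tool_pos: [510.1, -209.9, 273.9]
ee_rot: [[0.999, 0.041, 0.001], [0.041, -0.999, -0.0], [0.001, 0.0, -1.0]]
wrist_force: [-4.2, 4.0, 21.3]
gripper_width: 35.2
grasp_force: 68.2
[-5.04667908  3.28234608 21.57284589] [ 510.10506162 -209.86335973  273.90927376] 68.15446944907308
red 86 (np.float64(279.30232558139534), np.float64(313.3953488372093)) [ 510.2663126  -207.58045829] [0.16125099 2.28290144]
175.38907804684135
brass 156 280.5769230769231 224.99358974358975
line cols 280.5
```

Run:
```python
from h import *
def yaw(im,K,R,t,c):
    n,uv,m,P=flat((im,K,R,t),c=c,r=30)
    w,h,a=0,0,0
    (cx,cy),(w,h),a=cv2.minAreaRect((P*10).astype(np.float32))
    e=np.linalg.eigh(np.cov(P.T));v=e[1][:,1]
    return n,uv,np.degrees(np.arctan(v[1]/v[0])),(w,h,a)
im,K,R,t=cam('wrist');print(yaw(im,K,R,t,(280,315)))
# reference: gripped spindle picture w3 (flat known = 2.7 deg), pose as printed then
s=state();c=read_camera('wrist')
T=np.eye(4);T[:3,:3]=[[.047,-.999,.002],[-.999,-.047,-.002],[.003,-.002,-1]];T[:3,3]=[508.6,-209.9,273.9]
M=T@np.array(c['T_tool_cam']);R3=M[:3,:3].T
print(yaw(cv2.imread('pics/w3.png'),K,R3,-R3@M[:3,3],(280,318)))
```

```text
(86, (np.float64(279.30232558139534), np.float64(313.30232558139534)), np.float64(-2.800441583115883), (49.55924606323242, 25.075862884521484, 2.1013901233673096))
(99, (np.float64(273.93939393939394), np.float64(317.3939393939394)), np.float64(-3.081885886508525), (27.14383316040039, 52.381561279296875, 86.79070281982422))
```

The mark reads about the same as it did when the flat was gripped square to the front, so flat and screw agree within a few degrees. The push is 21 N and the grip 68 N.

```bash
python3 -c "
from rig import close_job;print(close_job())"
```

```text
the job is handed in; nothing more can be done
None
```

The job is handed in: the spindle flat was turned to the front, and the hub is seated on the shoulder with its screw over the flat, gripped at about 68 N and pressed down at about 21 N with the fingers off the screw; the judge's verdict was not shown.

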